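# Lengthen the blank-cutting stop by two holes

## Robot

A 6-joint arm with a two-finger parallel gripper is mounted at the origin on the work surface. World frame = base frame: x ahead of the robot, y to its left, z up, the work surface at z = 0. Lengths are in m, angles in rad, forces in N, time in s.
With the tool pointing down it reaches from about 0.325 to 0.85 m from the base axis. Payload 4.4 kg.
Tool frame: the origin (TCP) lies at the very end of the fingers, on their centre line; the grasp point (between the pads) lies 19 mm behind it; z points along the fingers, y is the line along which they close (so a half turn about z gives the same grasp; the last joint's range is limited). The gripper opens to 94 mm and grips with 3 to 60 N. Pads are 16 mm wide; open, the fingers measure 119 mm over their backs; the gripper's body (75 mm by 177 mm) begins 78 mm behind the grasp point.
Start: joints at [-1.425, 0.207, 1.542, -0, 1.393, -0.15], TCP at [0.168, -0.55, 0.174] pointing down, gripper open.
Joint ranges: [-2.73, 2.73], [-0.86, 2.22], [0.23, 2.46], [-1.11, 4.25], [0.08, 2.63], [-2.82, 2.82]. Speed limits (rad/s): [2.79, 2.79, 3.14, 3.14, 3.14, 3.14].

## Interface

Orientations are given as [roll, pitch, yaw] about the fixed x, y, z axes, in that order (R = Rz(yaw) Ry(pitch) Rx(roll)).
In Python, from bench import robot, imaging gives the robot as it stands.
- The arm moves only by the tool step_arm, never from a script. Its argument "motion" is a list of rows, each an object of numbers: "rx", "ry", "rz": the turn, a rotation vector about the tool's x, y, z in rad; "x", "y", "z": the shift along the tool's x, y, z in mm; "jaw": the closure, from -1 (fully open) to 1 (shut). In form: [{"rx": .., "ry": .., "rz": .., "x": .., "y": .., "z": .., "jaw": ..}, ...]. A call has 1 to 10 rows; each row shifts and turns the commanded pose from where the row before left it, along the tool's axes as they then stand; what a row does not reach is not made up. A row lasts 1/8 s, in which the tool goes at most 62.5 mm and 10.7 degrees, less where a joint would pass 70% of its speed; a pose out of reach is approached as far as the arm can. A call is refused whole if a number of a shift passes 62.5 or a number of a turn 0.188, either way. A call with a gripper value outside its range is refused whole. The fingers move at their own pace and stop on an object; the grip force is fixed at half the most. Time passes only in rows, so rows that do not move let the fingers close. It gives the time, the measured TCP pose, the force, the opening and the grip force at its end, in the units of the state.
- robot.sense(): the state, without advancing time (a new reading comes with each control period).
- imaging.camera(name): name is "scene" or "top" or "wrist"; returns the picture (400x640x3 uint8, red, green, blue); there is no depth.
- imaging.camera_info(name): a dict with "camera_matrix" (3x3 intrinsics, pixels), "extrinsics" (4x4, takes a point from camera to world coordinates); the wrist camera has in their place "hand_eye" (4x4, takes a point from camera to tool coordinates, whose origin is the TCP and whose axes are the flange's). Camera axes: x right, y down, z forward; pixel columns grow to the right and rows downward; lengths in m; the calibration is good to about 2 mm. The wrist camera is an equidistant fisheye: a pixel r from the principal point sees the ray r / f radians off the axis. A picture is of the moment at which its call begins: read the wrist's pose just before it. camera_info takes no time and is no camera call.
- robot.close_job(): hands the job in; it is judged then, once.
The state is a dict: "clock": time; "qpos": joint angles; "joint_velocities": joint speeds; "tau": joint torques, N m; "position": TCP position; "ee_rot": TCP orientation; "force": force on the tool from outside, world axes, zero at the start; "ft_torque": the same for the moment, N m; "grip_width": finger opening in m; "gripper_force": force on a finger pad.
Only numpy, scipy, OpenCV 4.12 (cv2) and the standard library are available. Lean on these libraries where they do the work, as an engineer would, in place of code of your own. Each camera call takes 0.05 s, during which the arm holds its last target. There are 200 camera calls.

## Task

The length stop for cutting the maple blanks is two holes too short. Squeeze its sprung steel button in and slide the square aluminium sleeve out (stop plate away from the grey clamp block) until the button snaps out into the next hole, then do the same once more, so that it ends locked two holes further out than it began. Stop pushing as soon as it snaps, never straining the sleeve against the button, leave the loose blank, glue bottle and screwdriver where they are, and let go of the stop.

Things in the scene. Friction and masses are not known exactly. Their poses are not given: they have to be found in the camera images.
- stop_base: The length stop, fixed to the bench: plywood board 160 x 520 x 18 mm (x, y, z), from y -250 to +270 mm. Origin on the bench under the button. z up; y: the way the sleeve slides out, away from the clamp block; x: the way the button points. The tube's axis runs along y at x = 0, 75 mm above the bench. Yaw varies up to 0.5 rad either way.
- clamp_block (a point): Centre of the top of the grey clamp block, 60 x 50 mm, 104 mm tall, at y = -205 mm on the board. It holds the fixed dark inner tube on which the sleeve slides and which carries the button.
- button_tip (a point): Outermost point of the button, a steel pin 10 mm in diameter with a round end of 5 mm radius, 75 mm above the bench. It points to +x and never moves along y. Fully out in a hole it stands 24 mm from the tube's axis, 6 mm proud of the sleeve's side. Its axes are those of stop_base.
- button (a joint): How far the button is pressed in, m: 0 fully out, 0.006 flush with the sleeve's outer face, 0.008 under the wall between holes, limit 0.010. Spring 2.7 N at first, 7 N fully in. Out, it locks the sleeve; pushing the sleeve against it with over 20 N strains it. Held flush, its round end lets the hole's edge push it the rest of the way under with some 8 to 15 N along the sleeve.
- sleeve (a joint): How far the sleeve has slid out, m: 0 in the starting hole, growing along +y. The holes are drilled unevenly, 28 to 37 mm apart; there are three further out and one inward; the second one out is wanted. A locked sleeve has 1.2 mm of play either way. Drag about 1.5 N; it stays where left. When a hole comes over the button it snaps out by itself and the sleeve stops dead: feel for that.
- sleeve_hole (a point): Centre of the hole in which the button starts, on the outer face of the +x side; it moves with the sleeve, an aluminium tube 36 x 36 mm outside, 2 mm wall, with five 12.5 mm square holes. A grip of about 35 N from above across its upright sides, over the hole that holds the button, squeezes the button flush with one finger; the sleeve can be slid in that grip.
- stop_plate (a point): On the sleeve: middle of the plate's face towards the clamp block, 67 mm above the bench, 27.5 mm to -x of the tube's axis, 135 mm along +y from sleeve_hole. The steel plate is 95 x 8 x 90 mm, its top 112 mm above the bench. The sleeve's other end is 118 mm to -y of sleeve_hole.
- blank: Bystander: loose maple blank 50 x 160 x 45 mm lying on the bench, origin under its centre, 160 mm along its y.
- glue: Bystander: loose white glue bottle, 52 mm in diameter, 150 mm tall, standing; origin under its centre.
- screwdriver: Bystander: loose red-handled screwdriver, about 200 mm long and 26 mm thick, lying on the bench along the board, on the side away from the button.

How it is judged:
By the outcome, as a careful person would: the job done as asked, in the order asked, and still so for the second after the job is handed in, with the robot touching nothing.
It also fails if it takes over 45 s, if anything falls off the work surface, if the arm or the gripper's body presses on something with over 40 N, if the wrist force passes 120 N, or if a joint passes its speed limit or range.

## Working session

There is one attempt and no reset: what is moved stays moved. The work goes in short steps, Python scripts to look and compute and a tool call to move; the robot and the scene stay as the last step left them, time stands still between calls to the robot, and variables do not carry over. Pictures are saved under pics/ and viewed, at most 11 in all, crops included, and the job is handed in when it is done.

Besides the shell and the picture viewer there is one more tool, called after "Emit:" as name(argument=value, ...), one argument or row to a line, values as JSON. step_arm: Moves the arm, as the interface text tells. Its arguments: {"type":"object","properties":{"motion":{"type":"array","items":{"type":"object","properties":{"rx":{"type":"number"},"ry":{"type":"number"},"rz":{"type":"number"},"x":{"type":"number"},"y":{"type":"number"},"z":{"type":"number"},"jaw":{"type":"number"}}}}},"required":["motion"]}

```bash
mkdir -p pics; python3 - <<'E'
from bench import robot, imaging
import cv2,numpy as np
s=robot.sense();print(s)
for n in("top","scene"):
    cv2.imwrite(f"pics/{n}0.png",imaging.camera(n)[:,:,::-1])
    print(imaging.camera_info(n))
print(imaging.camera_info("wrist"))
E
```

```text
{'clock': 0.0, 'qpos': array([-1.42452109e+00,  2.07399466e-01,  1.54295034e+00, -2.03897199e-05,
        1.39350347e+00, -1.50523366e-01]), 'joint_velocities': array([ 0.00131272,  0.00023306, -0.00245715, -0.00193909,  0.00114402,
        0.00072741]), 'tau': array([-6.52240415e-04, -3.70870829e+01, -2.81420678e+01,  6.97147683e-02,
        3.61786899e-02, -1.70971766e-04]), 'position': array([ 0.16800361, -0.54898583,  0.17270428]), 'ee_rot': array([-3.13935459e+00, -3.19157134e-04,  2.96801861e-01]), 'force': array([ 0.69578394, -0.43233146, -0.42499821]), 'ft_torque': array([-0.01899895,  0.00931082, -0.05783678]), 'gripper_force': 0.0, 'grip_width': 0.09425024262782072}
{'camera_matrix': array([[436.17282178,   0.        , 319.01653566],
       [  0.        , 436.17282178, 203.8736536 ],
       [  0.        ,   0.        ,   1.        ]]), 'extrinsics': array([[ 0.00658093, -0.99140094,  0.13069377,  0.45888104],
       [-0.99952913, -0.01043861, -0.02885386, -0.02097798],
       [ 0.02997   , -0.13044234, -0.99100282,  0.78974548],
       [ 0.        ,  0.        ,  0.        
[... 277 characters left out ...]
92120305,  0.29573666, -0.2528335 ,  0.17111812],
       [ 0.00494595, -0.65866855, -0.75241696,  0.62441727],
       [ 0.        ,  0.        ,  0.        ,  1.        ]])}
{'camera_matrix': array([[309.70691629,   0.        , 314.87223329],
       [  0.        , 309.70691629, 195.77236683],
       [  0.        ,   0.        ,   1.        ]]), 'hand_eye': array([[-6.56492072e-04, -9.72867770e-01, -2.31360912e-01,
         6.54944763e-02],
       [ 9.99998544e-01, -2.74238053e-04, -1.68435433e-03,
         6.20540364e-05],
       [ 1.57520607e-03, -2.31361680e-01,  9.72866533e-01,
        -2.11487647e-01],
       [ 0.00000000e+00,  0.00000000e+00,  0.00000000e+00,
         1.00000000e+00]])}
```

View pics/top0.png

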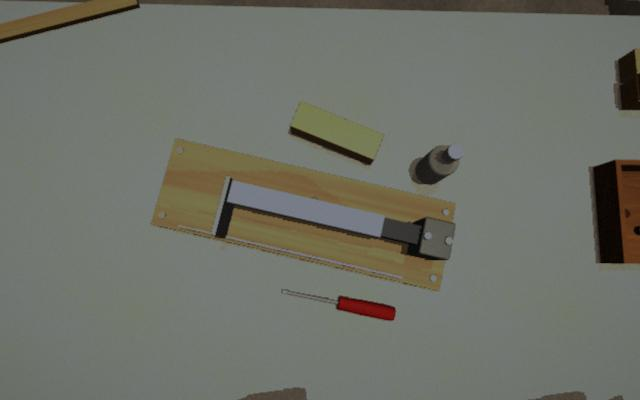

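View pics/scene0.png

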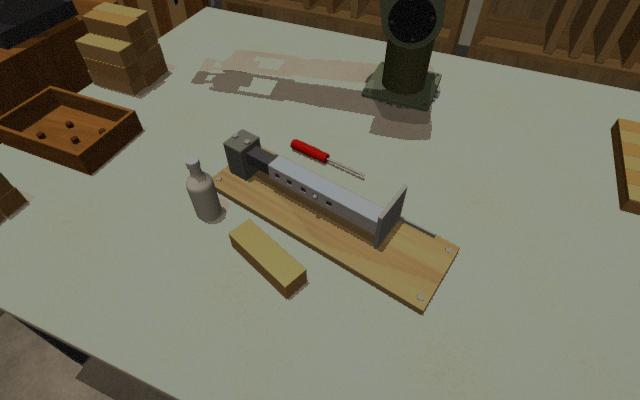

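The top view shows the board, with the clamp at (435,238). The sleeve runs from (382,225) to the plate at (222,205). The blank is at (337,132), the glue bottle at (440,160) and the screwdriver at (365,307). The scene view shows the holes from (277,175) to (328,203), with the button at about (316,196).

```bash
cat > h.py <<'E'
import numpy as np
from bench import imaging
def ray(name,uv,z):
    c=imaging.camera_info(name);K=c["camera_matrix"];T=c["extrinsics"]
    d=T[:3,:3]@np.linalg.solve(K,[uv[0],uv[1],1]);o=T[:3,3]
    return o+d*(z-o[2])/d[2]
def proj(name,p):
    c=imaging.camera_info(name);K=c["camera_matrix"];T=c["extrinsics"]
    q=K@(T[:3,:3].T@(np.array(p)-T[:3,3]));return q[:2]/q[2]
E
python3 - <<'E'
from h import *
import cv2
im=cv2.imread("pics/top0.png");hsv=cv2.cvtColor(im,cv2.COLOR_BGR2HSV)
print(im[205,300],im[150,200],im[350,200],im[238,435])
b=im.astype(int)
m=((b[:,:,0]-b[:,:,1]>8)&(b[:,:,0]>110)).astype(np.uint8)*255
m=cv2.morphologyEx(m,cv2.MORPH_OPEN,np.ones((3,3)))
c=max(cv2.findContours(m,0,2)[0],key=cv2.contourArea);box=cv2.boxPoints(cv2.minAreaRect(c))
print("area",cv2.contourArea(c),box)
W=np.array([ray("top",p,.093) for p in box]);print(W)
print([np.linalg.norm(W[i]-W[i-1]) for i in range(4)])
B=[ray("top",p,.018) for p in [(176,139),(152,224),(439,291),(456,204)]];print(np.array(B));print([np.linalg.norm(B[i]-B[i-1]) for i in range(4)])
bt=ray("scene",(316,196),.075);print("button",bt)
for p in [(277,175),(289,182),(303,190),(328,203)]: print(ray("scene",p,.075), np.linalg.norm(ray("scene",p,.075)-bt))
sc=cv2.imread("pics/scene0.png");cv2.imwrite("pics/c1.png",cv2.resize(sc[150:250,230:410],None,fx=4,fy=4,interpolation=2))
E
```

```text
[134 123 118] [ 68 108 119] [113 123 118] [80 89 91]
area 3061.0 [[227.08987 200.9438 ]
 [231.80899 180.49437]
 [384.23032 215.66853]
 [379.5112  236.11797]]
[[ 0.55395305  0.10619457  0.093     ]
 [ 0.58733378  0.09975537  0.093     ]
 [ 0.53268205 -0.1466529   0.093     ]
 [ 0.49965606 -0.13862156  0.093     ]]
[np.float64(0.25076503006825795), np.float64(0.03399612735417459), np.float64(0.25239620336334234), np.float64(0.03398850961681236)]
[[ 0.67590618  0.215268    0.018     ]
 [ 0.52195813  0.24945712  0.018     ]
 [ 0.40875033 -0.25498593  0.018     ]
 [ 0.56303017 -0.29045749  0.018     ]]
[np.float64(0.5181691405752011), np.float64(0.15769875849208034), np.float64(0.516990126321234), np.float64(0.15830508493419337)]
button [ 0.55911791 -0.03056077  0.075     ]
[ 0.53771482 -0.12580747  0.075     ] 0.09762185429298502
[ 0.54586523 -0.09484024  0.075     ] 0.06563142548337703
[ 0.5546384  -0.06016224  0.075     ] 0.029938491354519335
[ 0.56654943 -0.00254344  0.075     ] 0.02898617500092091
```

View pics/c1.png

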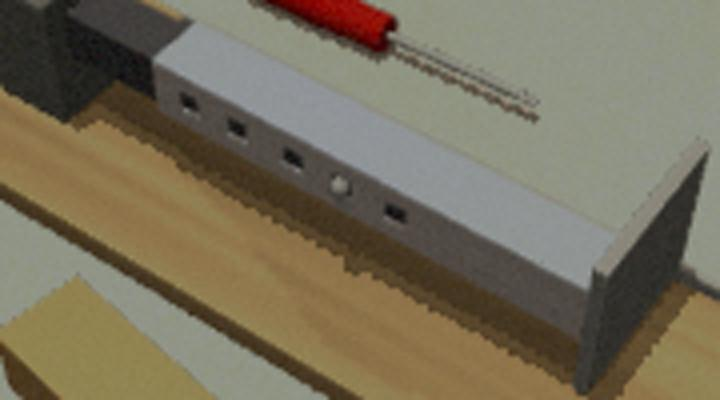

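Emit:
step_arm(
  motion=[
    {"rz": -0.176, "z": -9},
    {"rz": -0.176, "z": -9},
    {"rz": -0.176, "z": -9},
    {"rz": -0.176, "z": -9},
    {"rz": -0.175, "z": -9},
    {"rz": -0.175, "z": -9},
  ],
)

```text
validation failed for argument at $.mo...
```

Emit:
step_arm(
  motion=[
    {"x": 55, "y": 23},
    {"x": 55, "y": 23},
    {"x": 55, "y": 23},
    {"x": 55, "y": 23},
    {"x": 55, "y": 23},
    {"x": 55, "y": 23},
    {"x": 55, "y": 23},
    {"x": 55, "y": 23},
    {"x": 55, "y": 23},
    {"x": 55, "y": 23},
  ],
)

```text
validation failed for argument at $.mo...
```

Emit:
step_arm(
  motion=[
    {"rx": 0, "ry": 0, "rz": -0.176, "x": 0, "y": 0, "z": -9, "jaw": -1},
    {"rx": 0, "ry": 0, "rz": -0.176, "x": 0, "y": 0, "z": -9, "jaw": -1},
    {"rx": 0, "ry": 0, "rz": -0.176, "x": 0, "y": 0, "z": -9, "jaw": -1},
    {"rx": 0, "ry": 0, "rz": -0.176, "x": 0, "y": 0, "z": -9, "jaw": -1},
    {"rx": 0, "ry": 0, "rz": -0.175, "x": 0, "y": 0, "z": -9, "jaw": -1},
    {"rx": 0, "ry": 0, "rz": -0.175, "x": 0, "y": 0, "z": -9, "jaw": -1},
  ],
)

```text
clock: 0.85
position: [0.1681, -0.5493, 0.2274]
ee_rot: [-3.141, -0.001, 1.357]
force: [-1.4, 0.1, 0.2]
grip_width: 0.0937
gripper_force: 0.0
```

Emit:
step_arm(
  motion=[
    {"rx": 0, "ry": 0, "rz": 0, "x": 55, "y": 23, "z": 0, "jaw": -1},
    {"rx": 0, "ry": 0, "rz": 0, "x": 55, "y": 23, "z": 0, "jaw": -1},
    {"rx": 0, "ry": 0, "rz": 0, "x": 55, "y": 23, "z": 0, "jaw": -1},
    {"rx": 0, "ry": 0, "rz": 0, "x": 55, "y": 23, "z": 0, "jaw": -1},
    {"rx": 0, "ry": 0, "rz": 0, "x": 55, "y": 23, "z": 0, "jaw": -1},
    {"rx": 0, "ry": 0, "rz": 0, "x": 55, "y": 23, "z": 0, "jaw": -1},
    {"rx": 0, "ry": 0, "rz": 0, "x": 55, "y": 23, "z": 0, "jaw": -1},
    {"rx": 0, "ry": 0, "rz": 0, "x": 55, "y": 23, "z": 0, "jaw": -1},
    {"rx": 0, "ry": 0, "rz": 0, "x": 55, "y": 23, "z": 0, "jaw": -1},
    {"rx": 0, "ry": 0, "rz": 0, "x": 55, "y": 23, "z": 0, "jaw": -1},
  ],
)

```text
clock: 2.1
position: [0.5132, -0.0615, 0.2275]
ee_rot: [-3.141, 0.0, 1.351]
force: [0.6, -0.4, -0.2]
grip_width: 0.0942
gripper_force: 0.0
```

Emit:
step_arm(
  motion=[
    {"rx": 0, "ry": 0, "rz": 0, "x": 38, "y": 20, "z": 0, "jaw": -1},
    {"rx": 0, "ry": 0, "rz": 0, "x": 0, "y": 0, "z": 0, "jaw": -1},
  ],
)

```text
clock: 2.35
position: [0.5411, -0.0282, 0.227]
ee_rot: [-3.14, -0.0, 1.355]
force: [-0.8, -0.3, -0.4]
grip_width: 0.0943
gripper_force: 0.0
```

```bash
cat >> h.py <<'E'
from scipy.spatial.transform import Rotation as R
def wray(s,uv,z):
    c=imaging.camera_info("wrist");K=c["camera_matrix"];H=c["hand_eye"]
    p=(np.array(uv)-K[:2,2])/K[0,0];t=np.hypot(*p)
    d=np.r_[np.sin(t)*p/max(t,1e-9),np.cos(t)]
    Rw=R.from_euler("xyz",s["ee_rot"]).as_matrix()
    o=s["position"]+Rw@H[:3,3];d=Rw@H[:3,:3]@d
    return o+d*(z-o[2])/d[2]
E
python3 - <<'E'
from h import *
from bench import robot
import cv2
s=robot.sense();print(s["position"],s["ee_rot"])
cv2.imwrite("pics/w1.png",imaging.camera("wrist")[:,:,::-1])
E
```

```text
[ 0.54110604 -0.02818871  0.22697969] [-3.14022415e+00 -3.47860549e-04  1.35529773e+00]
```

View pics/w1.png

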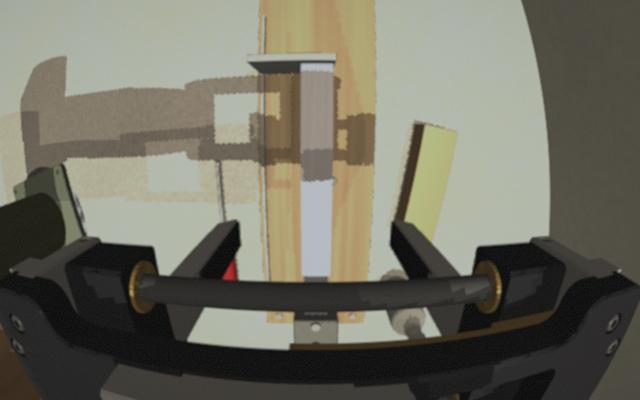

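The wrist view shows the sleeve running straight up and down between columns 301 and 333. The plate face is near row 70, the sleeve end near row 277, and the button tip near (335,181).

```bash
python3 - <<'E'
from h import *
import cv2
s=dict(position=np.array([0.54110604,-0.02818871,0.22697969]),ee_rot=[-3.14022415,-.00034786,1.35529773])
u=np.array([.2182,.9759,0]);v=np.array([.9759,-.2182,0])
Rw=R.from_euler("xyz",s["ee_rot"]).as_matrix()
for n,p,z in [("L220",(301,220),.093),("R220",(333,220),.093),("L250",(301,250),.093),("R250",(332,250),.093),("L100",(301,100),.093),("R100",(334,100),.093),("end",(317,277),.093),("plate",(317,65),.093),("btn",(336,181),.075)]:
    print(n,(Rw.T@(wray(s,p,z)-s["position"])*1000).round(1))
g=cv2.imread("pics/w1.png")
for r in (200,230,260): print(g[r,292:342,0]-0, )
cv2.imwrite("pics/w1c.png",cv2.resize(g[150:215,280:360],None,fx=8,fy=8,interpolation=2))
# hole pitches from scene: line through holes on sleeve face plane
o=np.array([.541,-.0285,.075])+.018*v
c=imaging.camera_info("scene");T=c["extrinsics"]
for p in [(277.5,175.5),(289.25,182),(303.25,189.3),(315,196.3),(329,203)]:
    d=T[:3,:3]@np.linalg.solve(c["camera_matrix"],[*p,1]);t=v@(o-T[:3,3])/(v@d);q=T[:3,3]+t*d-o
    print((u@q*1000).round(1),(q[2]*1000).round(1))
E
```

```text
L220 [-44.8 -17.6 134. ]
R220 [-44.8  19.9 133.9]
L250 [-83.  -18.1 134. ]
R250 [-83.1  19.4 133.9]
L100 [ 92.8 -16.5 134. ]
R100 [ 92.8  19.9 134. ]
end [-120.2    1.3  133.9]
plate [132.5   1.1 134. ]
btn [ -1.8  23.9 151.9]
[111 106 107 107 107 108 107 117 146 175 190 194 192 194 193 193 194 192
 194 192 194 193 194 194 193 194 192 194 192 193 193 193 194 193 194 193
 193 194 193 177 147 118 103 106 104 109 107 109 108 107]
[115 108 108 107 107 106 108 114 132 163 185 193 193 193 193 193 193 193
 194 192 192 192 193 193 194 194 192 192 193 193 194 193 193 194 192 193
 192 194 187 158 127 111 112 115 119 119 119 118 116 113]
[121 118 115 111 105 105 106 109 128 159 185 193 193 194 192 193 194 192
 192 194 193 194 193 193 193 193 193 192 193 193 193 194 193 192 192 194
 192 189 169 138 117 113 116 118 121 116 115 113 109 108]
-94.5 -0.7
-64.1 -1.3
-29.0 -0.6
-0.6 -2.6
32.3 -0.2
```

View pics/w1c.png

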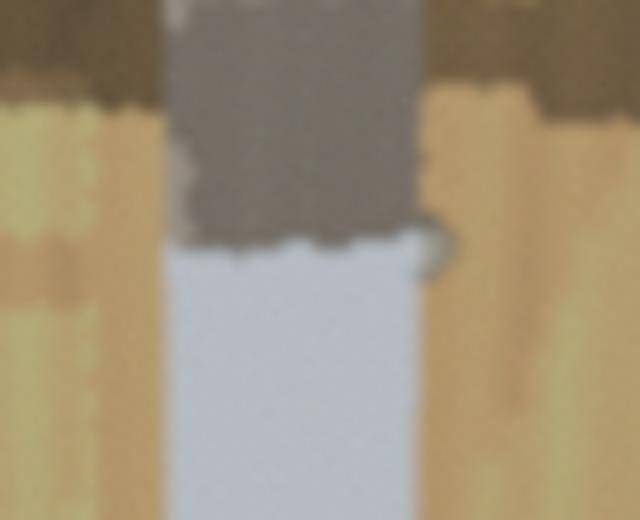

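The wrist view puts the sleeve centre at tool y +1 and the button at tool x -2. That agrees with the top view. The next two holes are about 28 to 29 mm and 35 mm further on. Descending now.

Emit:
step_arm(
  motion=[
    {"rx": 0, "ry": 0, "rz": 0.004, "x": -2, "y": 1, "z": 40, "jaw": -1},
    {"rx": 0, "ry": 0, "rz": 0, "x": 0, "y": 0, "z": 40, "jaw": -1},
    {"rx": 0, "ry": 0, "rz": 0, "x": 0, "y": 0, "z": 40, "jaw": -1},
    {"rx": 0, "ry": 0, "rz": 0, "x": 0, "y": 0, "z": 40, "jaw": -1},
    {"rx": 0, "ry": 0, "rz": 0, "x": 0, "y": 0, "z": 11, "jaw": -1},
    {"rx": 0, "ry": 0, "rz": 0, "x": 0, "y": 0, "z": 0, "jaw": -1},
  ],
)

```text
clock: 3.15
position: [0.5404, -0.0335, 0.0568]
ee_rot: [-3.141, 0.0, 1.346]
force: [-0.8, 0.1, 1.2]
grip_width: 0.0941
gripper_force: 0.0
```

Emit:
step_arm(
  motion=[
    {"rx": 0, "ry": 0, "rz": 0, "x": 0, "y": 0, "z": 0, "jaw": 1},
    {"rx": 0, "ry": 0, "rz": 0, "x": 0, "y": 0, "z": 0, "jaw": 1},
    {"rx": 0, "ry": 0, "rz": 0, "x": 0, "y": 0, "z": 0, "jaw": 1},
    {"rx": 0, "ry": 0, "rz": 0, "x": 0, "y": 0, "z": 0, "jaw": 1},
    {"rx": 0, "ry": 0, "rz": 0, "x": 0, "y": 0, "z": 0, "jaw": 1},
    {"rx": 0, "ry": 0, "rz": 0, "x": 0, "y": 0, "z": 0, "jaw": 1},
  ],
)

```text
clock: 3.9
position: [0.5409, -0.0327, 0.0568]
ee_rot: [-3.141, -0.0, 1.347]
force: [0.7, 0.2, -0.2]
grip_width: 0.0373
gripper_force: 0.0
```

Emit:
step_arm(
  motion=[
    {"rx": 0, "ry": 0, "rz": 0, "x": 0, "y": 0, "z": 0, "jaw": 1},
    {"rx": 0, "ry": 0, "rz": 0, "x": 0, "y": 0, "z": 0, "jaw": 1},
    {"rx": 0, "ry": 0, "rz": 0, "x": 0, "y": 0, "z": 0, "jaw": 1},
  ],
)

```text
clock: 4.28
position: [0.5413, -0.0328, 0.0568]
ee_rot: [3.141, -0.0, 1.347]
force: [2.1, -0.5, -1.0]
grip_width: 0.0358
gripper_force: 30.0
```

Emit:
step_arm(
  motion=[
    {"rx": 0, "ry": 0, "rz": 0, "x": 1, "y": 0, "z": 0, "jaw": 1},
    {"rx": 0, "ry": 0, "rz": 0, "x": 1, "y": 0, "z": 0, "jaw": 1},
    {"rx": 0, "ry": 0, "rz": 0, "x": 1, "y": 0, "z": 0, "jaw": 1},
    {"rx": 0, "ry": 0, "rz": 0, "x": 0, "y": 0, "z": 0, "jaw": 1},
  ],
)

```text
clock: 4.78
position: [0.5416, -0.0315, 0.0568]
ee_rot: [3.141, 0.003, 1.347]
force: [2.1, -5.9, -2.1]
grip_width: 0.0357
gripper_force: 30.0
```

Emit:
step_arm(
  motion=[
    {"rx": 0, "ry": 0, "rz": 0, "x": 1, "y": 0, "z": 0, "jaw": 1},
    {"rx": 0, "ry": 0, "rz": 0, "x": 1, "y": 0, "z": 0, "jaw": 1},
    {"rx": 0, "ry": 0, "rz": 0, "x": 0, "y": 0, "z": 0, "jaw": 1},
  ],
)

```text
clock: 5.15
position: [0.5416, -0.0313, 0.0568]
ee_rot: [3.141, 0.006, 1.347]
force: [-0.0, -9.7, -2.8]
grip_width: 0.0356
gripper_force: 30.0
```

Emit:
step_arm(
  motion=[
    {"rx": 0, "ry": 0, "rz": 0, "x": 1, "y": 0, "z": 0, "jaw": 1},
    {"rx": 0, "ry": 0, "rz": 0, "x": 1, "y": 0, "z": 0, "jaw": 1},
    {"rx": 0, "ry": 0, "rz": 0, "x": 0, "y": 0, "z": 0, "jaw": 1},
  ],
)

```text
clock: 5.52
position: [0.5417, -0.0312, 0.0568]
ee_rot: [-3.142, 0.009, 1.348]
force: [-1.1, -14.7, -2.6]
grip_width: 0.0351
gripper_force: 30.0
```

Emit:
step_arm(
  motion=[
    {"rx": 0, "ry": 0, "rz": 0, "x": 0.6, "y": 0, "z": 0, "jaw": 1},
    {"rx": 0, "ry": 0, "rz": 0, "x": 0, "y": 0, "z": 0, "jaw": 1},
  ],
)

```text
clock: 5.78
position: [0.5417, -0.0311, 0.0568]
ee_rot: [-3.141, 0.01, 1.348]
force: [-0.5, -15.0, -2.1]
grip_width: 0.0355
gripper_force: 30.0
```

Emit:
step_arm(
  motion=[
    {"rx": 0, "ry": 0, "rz": 0, "x": 0.6, "y": 0, "z": 0, "jaw": 1},
    {"rx": 0, "ry": 0, "rz": 0, "x": 0, "y": 0, "z": 0, "jaw": 1},
  ],
)

```text
clock: 6.02
position: [0.5417, -0.0311, 0.0568]
ee_rot: [-3.141, 0.011, 1.348]
force: [-1.5, -16.4, -1.7]
grip_width: 0.0357
gripper_force: 30.0
```

Emit:
step_arm(
  motion=[
    {"rx": 0, "ry": 0, "rz": 0, "x": 0.6, "y": 0, "z": 0, "jaw": 1},
    {"rx": 0, "ry": 0, "rz": 0, "x": 0, "y": 0, "z": 0, "jaw": 1},
  ],
)

```text
clock: 6.28
position: [0.5417, -0.0311, 0.0568]
ee_rot: [-3.141, 0.012, 1.348]
force: [-2.2, -18.4, -2.8]
grip_width: 0.0357
gripper_force: 30.0
```

```bash
python3 - <<'E'
from h import *
from bench import robot
import cv2
s=robot.sense();print(s["position"],s["ee_rot"],s["force"],s["ft_torque"])
a=imaging.camera("scene")[:,:,::-1]
p=np.array([.5415,-.0302,.075])+.018*np.array([.9759,-.2182,0]);print(proj("scene",p))
cv2.imwrite("pics/s2.png",cv2.resize(a[130:250,230:400],None,fx=4.5,fy=4.5,interpolation=2))
E
```

```text
[ 0.54170291 -0.03109466  0.05682225] [-3.14138349  0.01229958  1.34767752] [ -2.18190714 -18.38210633  -2.75584755] [-3.49093003  0.26973471 -0.00701609]
[314.31279472 195.44098995]
```

View pics/s2.png

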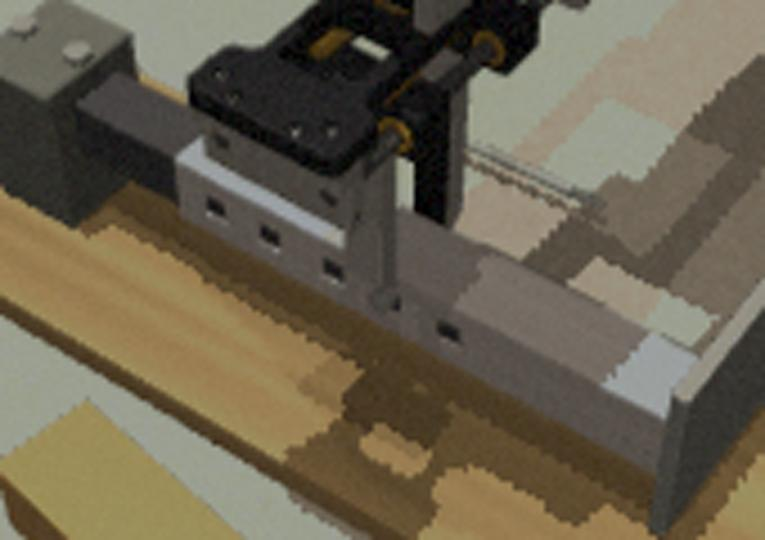

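The scene crop shows the finger end at about (383,305), level with the holes. The starting hole's edge shows beside it at (390,303), so the pad may be too high or off to one side. I'll check by projecting known points.

```bash
python3 - <<'E'
from h import *
v=np.array([.9759,-.2182,0]);u=np.array([.2182,.9759,0])
t=np.array([.5417,-.0311,.0568])
f=lambda p:((proj("scene",p)-[230,130])*4.5).round()
for dv in (.018,.030):
  for du in(-.008,.008):
    print(dv,du,"tip",f(t+dv*v+du*u),"grasp z",f(t+dv*v+du*u+[0,0,.019]),"z.112",f(t+dv*v+du*u+[0,0,.055]))
b=np.array([.5412,-.0290,.057])
print("sleeve bottom",f(b+.018*v),"hole",f(b+.018*v+[0,0,.018]),"sleeve top",f(b+.018*v+[0,0,.036]))
E
```

```text
0.018 -0.008 tip [363. 314.] grasp z [362. 285.] z.112 [361. 226.]
0.018 0.008 tip [393. 330.] grasp z [392. 301.] z.112 [392. 242.]
0.03 -0.008 tip [347. 331.] grasp z [345. 302.] z.112 [343. 243.]
0.03 0.008 tip [376. 347.] grasp z [376. 318.] z.112 [375. 260.]
sleeve bottom [383. 323.] hole [382. 295.] sleeve top [382. 266.]
```

```bash
python3 - <<'E'
from h import *
import cv2
a=np.mean([imaging.camera("scene").astype(float) for _ in range(4)],0)[170:220,285:345,::-1]
a=np.clip((a-40)*2.2,0,255).astype(np.uint8)
cv2.imwrite("pics/s3.png",cv2.resize(a,None,fx=11,fy=11,interpolation=cv2.INTER_CUBIC))
E
```

```text
(no output)
```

View pics/s3.png

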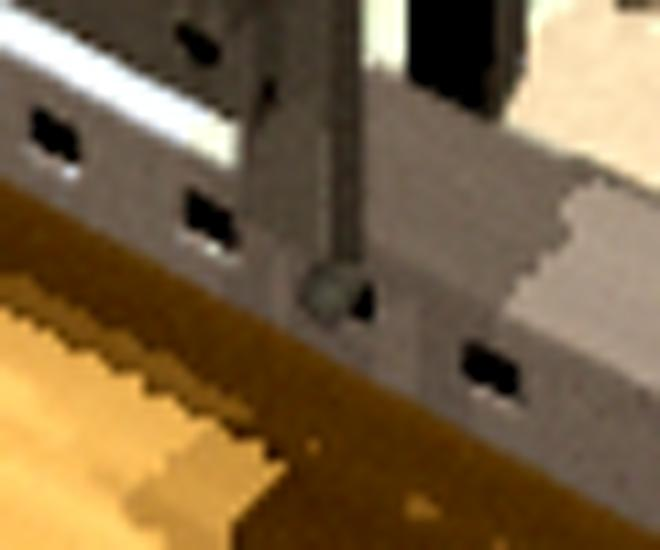

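```bash
python3 - <<'E'
from h import *
c=imaging.camera_info("wrist");K=c["camera_matrix"];H=c["hand_eye"]
def wp(p):
    q=H[:3,:3].T@(np.array(p)-H[:3,3]);t=np.arctan2(np.hypot(q[0],q[1]),q[2]);d=q[:2]/np.hypot(q[0],q[1])
    return (K[:2,2]+K[0,0]*t*d).round()
for x in(-.008,.008):
  for y in(.047,.0595):
    for z in(0,-.019,-.04): print(x,y,z,wp([x,y,z]))
E
```

```text
-0.008 0.047 0 [381. 228.]
-0.008 0.047 -0.019 [386. 237.]
-0.008 0.047 -0.04 [394. 249.]
-0.008 0.0595 0 [397. 227.]
-0.008 0.0595 -0.019 [404. 236.]
-0.008 0.0595 -0.04 [413. 248.]
0.008 0.047 0 [382. 207.]
0.008 0.047 -0.019 [388. 214.]
0.008 0.047 -0.04 [396. 224.]
0.008 0.0595 0 [399. 207.]
0.008 0.0595 -0.019 [406. 214.]
0.008 0.0595 -0.04 [415. 224.]
```

```bash
python3 - <<'E'
from h import *
import cv2
a=cv2.imread("pics/w1.png")[205:310,370:500];b=imaging.camera("wrist")[180:310,230:410,::-1]
a=cv2.resize(a,(400,323),interpolation=2);b=cv2.resize(b,(447,323),interpolation=2)
im=np.hstack([a,b])[:,:790];cv2.imwrite("pics/w2.png",np.clip(im.astype(int)*1.8,0,255).astype(np.uint8))
E
```

```text
(no output)
```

View pics/w2.png

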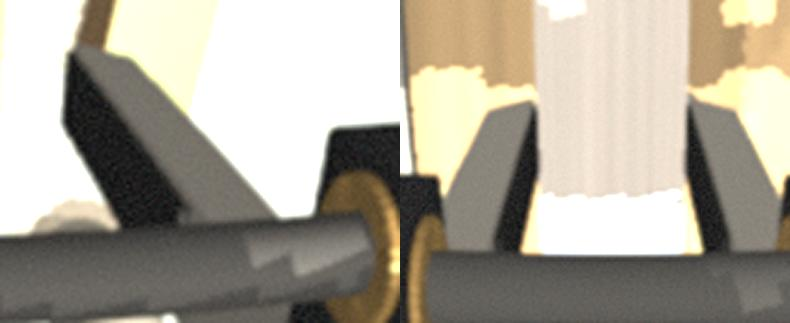

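The pictures show that the fingers physically end about 33 mm short of the nominal TCP. The tip corner is at (393,220), where z=0 predicts (382,207). The scene crop agrees: the button stands out untouched below the finger. I'll unload, open, go 33 mm deeper and regrip.

Emit:
step_arm(
  motion=[
    {"rx": 0, "ry": 0, "rz": 0, "x": -3, "y": 0, "z": 0, "jaw": 1},
    {"rx": 0, "ry": 0, "rz": 0, "x": -3.3, "y": 0, "z": 0, "jaw": 1},
    {"rx": 0, "ry": 0, "rz": 0, "x": 0, "y": 0, "z": 0, "jaw": 0},
    {"rx": 0, "ry": 0, "rz": 0, "x": 0, "y": 0, "z": 0, "jaw": 0},
    {"rx": 0, "ry": 0, "rz": 0, "x": 0, "y": 0, "z": 0, "jaw": -0.3},
  ],
)

```text
clock: 7.2
position: [0.5413, -0.0296, 0.0569]
ee_rot: [-3.141, -0.0, 1.347]
force: [0.1, -0.0, 0.1]
grip_width: 0.0537
gripper_force: 0.0
```

Emit:
step_arm(
  motion=[
    {"rx": 0, "ry": 0, "rz": 0, "x": 0, "y": 0, "z": 0, "jaw": -0.5},
    {"rx": 0, "ry": 0, "rz": 0, "x": 0, "y": 0, "z": 11, "jaw": -0.5},
    {"rx": 0, "ry": 0, "rz": 0, "x": 0, "y": 0, "z": 11, "jaw": -0.5},
    {"rx": 0, "ry": 0, "rz": 0, "x": 0, "y": 0, "z": 11, "jaw": -0.5},
    {"rx": 0, "ry": 0, "rz": 0, "x": 0, "y": 0, "z": 0, "jaw": -0.5},
  ],
)

```text
clock: 7.82
position: [0.54, -0.03, 0.0221]
ee_rot: [-3.138, -0.0, 1.347]
force: [-1.0, -0.0, 0.6]
grip_width: 0.0702
gripper_force: 0.0
```

Emit:
step_arm(
  motion=[
    {"rx": 0, "ry": 0, "rz": 0, "x": 0, "y": 1, "z": 0, "jaw": 1},
    {"rx": 0, "ry": 0, "rz": 0, "x": 0, "y": 0, "z": 0, "jaw": 1},
    {"rx": 0, "ry": 0, "rz": 0, "x": 0, "y": 0, "z": 0, "jaw": 1},
    {"rx": 0, "ry": 0, "rz": 0, "x": 0, "y": 0, "z": 0, "jaw": 1},
    {"rx": 0, "ry": 0, "rz": 0, "x": 0, "y": 0, "z": 0, "jaw": 1},
    {"rx": 0, "ry": 0, "rz": 0, "x": 0, "y": 0, "z": 0, "jaw": 1},
    {"rx": 0, "ry": 0, "rz": 0, "x": 0, "y": 0, "z": 0, "jaw": 1},
  ],
)

```text
clock: 8.7
position: [0.5418, -0.0304, 0.0243]
ee_rot: [-3.14, 0.0, 1.347]
force: [-2.9, 1.1, 5.1]
grip_width: 0.0361
gripper_force: 30.0
```

```bash
python3 - <<'E'
from h import *
import cv2
a=np.mean([imaging.camera("scene").astype(float) for _ in range(3)],0)[160:220,275:350,::-1]
a=np.clip((a-40)*2.2,0,255).astype(np.uint8)
cv2.imwrite("pics/s4.png",cv2.resize(a,None,fx=9,fy=9,interpolation=cv2.INTER_CUBIC))
E
```

```text
(no output)
```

View pics/s4.png

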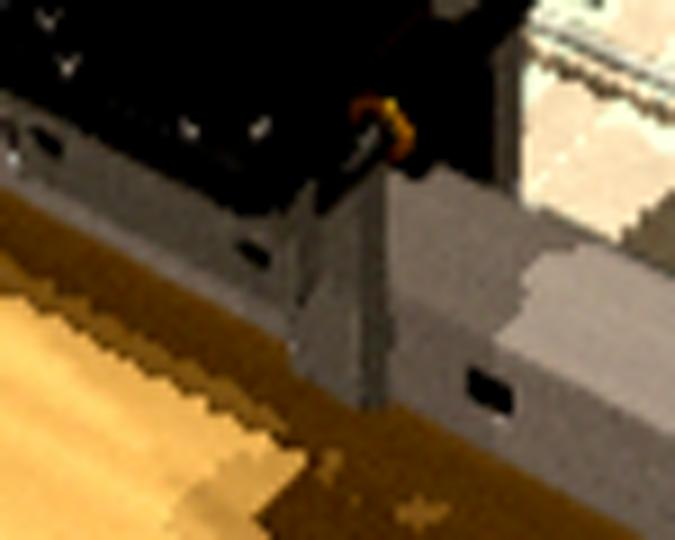

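The finger now covers the button (bottom edge about (365,405), hole hidden). There is a slight upward load, so I'll relieve it and start pushing.

Emit:
step_arm(
  motion=[
    {"rx": 0, "ry": 0, "rz": 0, "x": 1, "y": 0, "z": -2, "jaw": 1},
    {"rx": 0, "ry": 0, "rz": 0, "x": 1, "y": 0, "z": 0, "jaw": 1},
    {"rx": 0, "ry": 0, "rz": 0, "x": 1, "y": 0, "z": 0, "jaw": 1},
    {"rx": 0, "ry": 0, "rz": 0, "x": 1, "y": 0, "z": 0, "jaw": 1},
    {"rx": 0, "ry": 0, "rz": 0, "x": 0, "y": 0, "z": 0, "jaw": 1},
  ],
)

```text
clock: 9.48
position: [0.5421, -0.029, 0.0244]
ee_rot: [-3.14, 0.004, 1.347]
force: [-1.4, -7.8, -5.9]
grip_width: 0.0355
gripper_force: 30.0
```

Emit:
step_arm(
  motion=[
    {"rx": 0, "ry": 0, "rz": 0, "x": 1, "y": 0, "z": 1, "jaw": 1},
    {"rx": 0, "ry": 0, "rz": 0, "x": 1, "y": 0, "z": 0, "jaw": 1},
    {"rx": 0, "ry": 0, "rz": 0, "x": 0, "y": 0, "z": 0, "jaw": 1},
  ],
)

```text
clock: 9.85
position: [0.5422, -0.0286, 0.0244]
ee_rot: [-3.14, 0.007, 1.348]
force: [-4.7, -11.9, -1.1]
grip_width: 0.0361
gripper_force: 30.0
```

Emit:
step_arm(
  motion=[
    {"rx": 0, "ry": 0, "rz": 0, "x": 0.7, "y": 0, "z": 0, "jaw": 1},
    {"rx": 0, "ry": 0, "rz": 0, "x": 0.7, "y": 0, "z": 0, "jaw": 1},
    {"rx": 0, "ry": 0, "rz": 0, "x": 0, "y": 0, "z": 0, "jaw": 1},
  ],
)

```text
clock: 10.22
position: [0.5429, -0.0254, 0.0243]
ee_rot: [-3.14, 0.004, 1.347]
force: [-1.8, -4.8, -1.1]
grip_width: 0.0357
gripper_force: 30.0
```

Emit:
step_arm(
  motion=[
    {"rx": 0, "ry": 0, "rz": 0, "x": 3, "y": 0, "z": 0, "jaw": 1},
    {"rx": 0, "ry": 0, "rz": 0, "x": 3, "y": 0, "z": 0, "jaw": 1},
    {"rx": 0, "ry": 0, "rz": 0, "x": 3, "y": 0, "z": 0, "jaw": 1},
    {"rx": 0, "ry": 0, "rz": 0, "x": 3, "y": 0, "z": 0, "jaw": 1},
    {"rx": 0, "ry": 0, "rz": 0, "x": 0, "y": 0, "z": 0, "jaw": 1},
  ],
)

```text
clock: 10.85
position: [0.5458, -0.0124, 0.0243]
ee_rot: [-3.14, 0.002, 1.347]
force: [-2.6, -3.4, -1.6]
grip_width: 0.0357
gripper_force: 30.0
```

Emit:
step_arm(
  motion=[
    {"rx": 0, "ry": 0, "rz": 0, "x": 1.5, "y": 0, "z": 0, "jaw": 1},
    {"rx": 0, "ry": 0, "rz": 0, "x": 1.5, "y": 0, "z": 0, "jaw": 1},
    {"rx": 0, "ry": 0, "rz": 0, "x": 1, "y": 0, "z": 0, "jaw": 1},
    {"rx": 0, "ry": 0, "rz": 0, "x": 1, "y": 0, "z": 0, "jaw": 1},
    {"rx": 0, "ry": 0, "rz": 0, "x": 0, "y": 0, "z": 0, "jaw": 1},
  ],
)

```text
clock: 11.48
position: [0.5472, -0.0063, 0.0243]
ee_rot: [-3.14, -0.0, 1.347]
force: [-2.3, -0.8, -3.5]
grip_width: 0.0358
gripper_force: 30.0
```

Emit:
step_arm(
  motion=[
    {"rx": 0, "ry": 0, "rz": 0, "x": 0.8, "y": 0, "z": 0, "jaw": 1},
    {"rx": 0, "ry": 0, "rz": 0, "x": 0.8, "y": 0, "z": 0, "jaw": 1},
    {"rx": 0, "ry": 0, "rz": 0, "x": 0.8, "y": 0, "z": 0, "jaw": 1},
    {"rx": 0, "ry": 0, "rz": 0, "x": 0, "y": 0, "z": 0, "jaw": 1},
  ],
)

```text
clock: 11.98
position: [0.5478, -0.0038, 0.0244]
ee_rot: [-3.14, -0.001, 1.347]
force: [-3.2, 1.3, -4.8]
grip_width: 0.0359
gripper_force: 30.0
```

Emit:
step_arm(
  motion=[
    {"rx": 0, "ry": 0, "rz": 0, "x": 0.8, "y": 0, "z": 0, "jaw": 1},
    {"rx": 0, "ry": 0, "rz": 0, "x": 0.8, "y": 0, "z": 0, "jaw": 1},
    {"rx": 0, "ry": 0, "rz": 0, "x": 0, "y": 0, "z": 0, "jaw": 1},
  ],
)

```text
clock: 12.35
position: [0.548, -0.0029, 0.0244]
ee_rot: [-3.14, 0.0, 1.347]
force: [-4.7, -0.1, -6.3]
grip_width: 0.0359
gripper_force: 30.0
```

Emit:
step_arm(
  motion=[
    {"rx": 0, "ry": 0, "rz": 0, "x": 0.8, "y": 0, "z": 0, "jaw": 1},
    {"rx": 0, "ry": 0, "rz": 0, "x": 0.8, "y": 0, "z": 0, "jaw": 1},
    {"rx": 0, "ry": 0, "rz": 0, "x": 0, "y": 0, "z": 0, "jaw": 1},
  ],
)

```text
clock: 12.72
position: [0.5483, -0.0013, 0.0244]
ee_rot: [-3.14, 0.0, 1.347]
force: [-4.4, -0.0, -4.2]
grip_width: 0.0356
gripper_force: 30.0
```

Emit:
step_arm(
  motion=[
    {"rx": 0, "ry": 0, "rz": 0, "x": 0.8, "y": 0, "z": 0, "jaw": 1},
    {"rx": 0, "ry": 0, "rz": 0, "x": 0.8, "y": 0, "z": 0, "jaw": 1},
    {"rx": 0, "ry": 0, "rz": 0, "x": 0, "y": 0, "z": 0, "jaw": 1},
  ],
)

```text
clock: 13.1
position: [0.5484, -0.0009, 0.0243]
ee_rot: [-3.14, 0.002, 1.347]
force: [-6.1, -3.9, -5.0]
grip_width: 0.0356
gripper_force: 30.0
```

Emit:
step_arm(
  motion=[
    {"rx": 0, "ry": 0, "rz": 0, "x": 1, "y": 0, "z": 0, "jaw": 1},
    {"rx": 0, "ry": 0, "rz": 0, "x": 0, "y": 0, "z": 0, "jaw": 1},
  ],
)

```text
clock: 13.35
position: [0.5484, -0.0008, 0.0244]
ee_rot: [-3.14, 0.004, 1.347]
force: [-5.9, -5.7, -5.6]
grip_width: 0.0358
gripper_force: 30.0
```

Snapped and stopped dead at about 7 N after 30 mm. I'll back off, release and return to the button.

Emit:
step_arm(
  motion=[
    {"rx": 0, "ry": 0, "rz": 0, "x": -2.5, "y": 0, "z": 0, "jaw": 1},
    {"rx": 0, "ry": 0, "rz": 0, "x": 0, "y": 0, "z": 0, "jaw": -0.3},
    {"rx": 0, "ry": 0, "rz": 0, "x": 0, "y": 0, "z": 0, "jaw": -0.3},
    {"rx": 0, "ry": 0, "rz": 0, "x": 0, "y": 0, "z": 0, "jaw": -0.3},
    {"rx": 0, "ry": 0, "rz": 0, "x": 0, "y": 0, "z": 0, "jaw": -0.3},
  ],
)

```text
clock: 13.98
position: [0.5502, -0.0013, 0.0256]
ee_rot: [3.14, -0.0, 1.347]
force: [-0.4, -0.1, -0.5]
grip_width: 0.0612
gripper_force: 0.0
```

```bash
python3 - <<'E'
from h import *
from bench import robot
import cv2
s=robot.sense();print(s["position"],s["force"],s["clock"])
a=np.mean([imaging.camera("scene").astype(float) for _ in range(3)],0)[160:220,275:350,::-1]
a=np.clip((a-40)*2.2,0,255).astype(np.uint8)
cv2.imwrite("pics/s5.png",cv2.resize(a,None,fx=9,fy=9,interpolation=cv2.INTER_CUBIC))
E
```

```text
[ 0.55024979 -0.00127627  0.02556116] [-0.37049625 -0.0537005  -0.50782728] 13.975
```

View pics/s5.png

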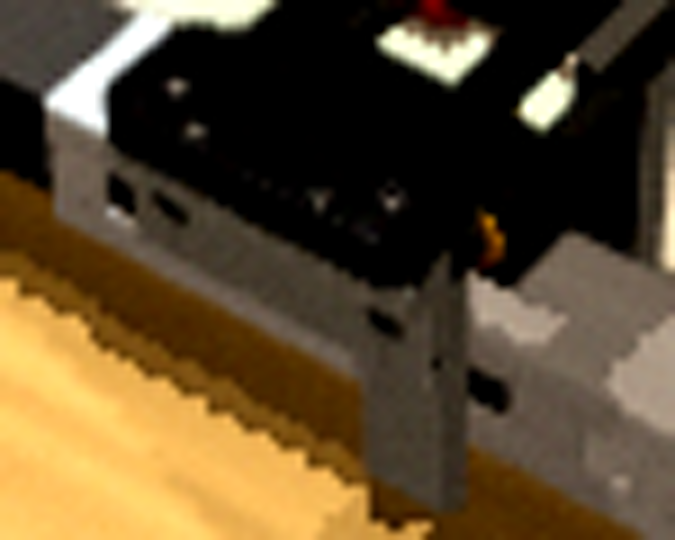

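The released view shows the finger at about (410,400) with the sleeve shifted outwards. Moving back over the button for the second hole.

Emit:
step_arm(
  motion=[
    {"rx": 0, "ry": 0, "rz": 0, "x": -10, "y": -2, "z": 0, "jaw": -0.5},
    {"rx": 0, "ry": 0, "rz": 0, "x": -10, "y": 0, "z": 0, "jaw": -0.5},
    {"rx": 0, "ry": 0, "rz": 0, "x": -10, "y": 0, "z": 0, "jaw": -0.5},
    {"rx": 0, "ry": 0, "rz": 0, "x": 0, "y": 0, "z": 0, "jaw": -0.5},
    {"rx": 0, "ry": 0, "rz": 0, "x": 0, "y": 0, "z": 0, "jaw": -0.5},
  ],
)

```text
clock: 14.75
position: [0.5406, -0.0302, 0.0249]
ee_rot: [3.142, -0.0, 1.346]
force: [0.3, 0.8, 0.4]
grip_width: 0.0706
gripper_force: 0.0
```

Emit:
step_arm(
  motion=[
    {"rx": 0, "ry": 0, "rz": 0, "x": 0, "y": 0, "z": 0, "jaw": 1},
    {"rx": 0, "ry": 0, "rz": 0, "x": 0, "y": 0, "z": 0, "jaw": 1},
    {"rx": 0, "ry": 0, "rz": 0, "x": 0, "y": 0, "z": 0, "jaw": 1},
    {"rx": 0, "ry": 0, "rz": 0, "x": 0, "y": 0, "z": 0, "jaw": 1},
    {"rx": 0, "ry": 0, "rz": 0, "x": 0, "y": 0, "z": 0, "jaw": 1},
    {"rx": 0, "ry": 0, "rz": 0, "x": 0, "y": 0, "z": 0, "jaw": 1},
    {"rx": 0, "ry": 0, "rz": 0, "x": 0, "y": 0, "z": 0, "jaw": 1},
  ],
)

```text
clock: 15.62
position: [0.5421, -0.0302, 0.0251]
ee_rot: [3.139, -0.0, 1.347]
force: [4.9, 0.0, -4.2]
grip_width: 0.0354
gripper_force: 30.0
```

Emit:
step_arm(
  motion=[
    {"rx": 0, "ry": 0, "rz": 0, "x": 1, "y": 0, "z": 0, "jaw": 1},
    {"rx": 0, "ry": 0, "rz": 0, "x": 1, "y": 0, "z": 0, "jaw": 1},
    {"rx": 0, "ry": 0, "rz": 0, "x": 1, "y": 0, "z": 0, "jaw": 1},
    {"rx": 0, "ry": 0, "rz": 0, "x": 1, "y": 0, "z": 0, "jaw": 1},
    {"rx": 0, "ry": 0, "rz": 0, "x": 0, "y": 0, "z": 0, "jaw": 1},
  ],
)

```text
clock: 16.25
position: [0.5424, -0.0287, 0.0251]
ee_rot: [3.139, 0.004, 1.347]
force: [3.1, -8.1, -4.3]
grip_width: 0.0362
gripper_force: 30.0
```

Emit:
step_arm(
  motion=[
    {"rx": 0, "ry": 0, "rz": 0, "x": 1, "y": 0, "z": 0, "jaw": 1},
    {"rx": 0, "ry": 0, "rz": 0, "x": 1, "y": 0, "z": 0, "jaw": 1},
    {"rx": 0, "ry": 0, "rz": 0, "x": 0.6, "y": 0, "z": 0, "jaw": 1},
    {"rx": 0, "ry": 0, "rz": 0, "x": 0, "y": 0, "z": 0, "jaw": 1},
  ],
)

```text
clock: 16.75
position: [0.5425, -0.0278, 0.0251]
ee_rot: [3.14, 0.006, 1.347]
force: [3.0, -11.7, -2.4]
grip_width: 0.0357
gripper_force: 30.0
```

Emit:
step_arm(
  motion=[
    {"rx": 0, "ry": 0, "rz": 0, "x": 0.7, "y": 0, "z": 0, "jaw": 1},
    {"rx": 0, "ry": 0, "rz": 0, "x": 0.7, "y": 0, "z": 0, "jaw": 1},
    {"rx": 0, "ry": 0, "rz": 0, "x": 0, "y": 0, "z": 0, "jaw": 1},
  ],
)

```text
clock: 17.12
position: [0.5426, -0.0276, 0.0251]
ee_rot: [3.14, 0.008, 1.348]
force: [0.6, -13.5, -1.7]
grip_width: 0.0358
gripper_force: 30.0
```

Emit:
step_arm(
  motion=[
    {"rx": 0, "ry": 0, "rz": 0, "x": 0.7, "y": 0, "z": 0, "jaw": 1},
    {"rx": 0, "ry": 0, "rz": 0, "x": 0, "y": 0, "z": 0, "jaw": 1},
  ],
)

```text
clock: 17.38
position: [0.543, -0.0258, 0.0251]
ee_rot: [3.14, 0.006, 1.347]
force: [2.6, -8.3, -2.1]
grip_width: 0.036
gripper_force: 30.0
```

Emit:
step_arm(
  motion=[
    {"rx": 0, "ry": 0, "rz": 0, "x": 3, "y": 0, "z": 0, "jaw": 1},
    {"rx": 0, "ry": 0, "rz": 0, "x": 3, "y": 0, "z": 0, "jaw": 1},
    {"rx": 0, "ry": 0, "rz": 0, "x": 3, "y": 0, "z": 0, "jaw": 1},
    {"rx": 0, "ry": 0, "rz": 0, "x": 3, "y": 0, "z": 0, "jaw": 1},
    {"rx": 0, "ry": 0, "rz": 0, "x": 3, "y": 0, "z": 0, "jaw": 1},
    {"rx": 0, "ry": 0, "rz": 0, "x": 0, "y": 0, "z": 0, "jaw": 1},
  ],
)

```text
clock: 18.12
position: [0.5468, -0.0089, 0.0251]
ee_rot: [3.139, 0.003, 1.348]
force: [4.6, -3.3, -2.6]
grip_width: 0.0356
gripper_force: 30.0
```

Emit:
step_arm(
  motion=[
    {"rx": 0, "ry": 0, "rz": 0, "x": 1, "y": 0, "z": 0, "jaw": 1},
    {"rx": 0, "ry": 0, "rz": 0, "x": 1, "y": 0, "z": 0, "jaw": 1},
    {"rx": 0, "ry": 0, "rz": 0, "x": 1, "y": 0, "z": 0, "jaw": 1},
    {"rx": 0, "ry": 0, "rz": 0, "x": 1, "y": 0, "z": 0, "jaw": 1},
    {"rx": 0, "ry": 0, "rz": 0, "x": 0, "y": 0, "z": 0, "jaw": 1},
  ],
)

```text
clock: 18.75
position: [0.5476, -0.0054, 0.0251]
ee_rot: [3.139, 0.004, 1.348]
force: [3.7, -6.1, -2.1]
grip_width: 0.0361
gripper_force: 30.0
```

Emit:
step_arm(
  motion=[
    {"rx": 0, "ry": 0, "rz": 0, "x": 0.8, "y": 0, "z": 0, "jaw": 1},
    {"rx": 0, "ry": 0, "rz": 0, "x": 0.8, "y": 0, "z": 0, "jaw": 1},
    {"rx": 0, "ry": 0, "rz": 0, "x": 0, "y": 0, "z": 0, "jaw": 1},
  ],
)

```text
clock: 19.12
position: [0.5479, -0.0039, 0.0251]
ee_rot: [3.139, 0.004, 1.348]
force: [3.1, -5.3, -2.2]
grip_width: 0.0358
gripper_force: 30.0
```

Still sliding (27 mm).

Emit:
step_arm(
  motion=[
    {"rx": 0, "ry": 0, "rz": 0, "x": 0.8, "y": 0, "z": 0, "jaw": 1},
    {"rx": 0, "ry": 0, "rz": 0, "x": 0.8, "y": 0, "z": 0, "jaw": 1},
    {"rx": 0, "ry": 0, "rz": 0, "x": 0.8, "y": 0, "z": 0, "jaw": 1},
    {"rx": 0, "ry": 0, "rz": 0, "x": 0, "y": 0, "z": 0, "jaw": 1},
  ],
)

```text
clock: 19.62
position: [0.5489, 0.0004, 0.0251]
ee_rot: [3.139, 0.0, 1.347]
force: [4.8, 0.2, -2.6]
grip_width: 0.0359
gripper_force: 30.0
```

Emit:
step_arm(
  motion=[
    {"rx": 0, "ry": 0, "rz": 0, "x": 0.8, "y": 0, "z": 0, "jaw": 1},
    {"rx": 0, "ry": 0, "rz": 0, "x": 0.8, "y": 0, "z": 0, "jaw": 1},
    {"rx": 0, "ry": 0, "rz": 0, "x": 0, "y": 0, "z": 0, "jaw": 1},
  ],
)

```text
clock: 20.0
position: [0.5492, 0.0018, 0.0251]
ee_rot: [3.139, 0.001, 1.347]
force: [3.7, -1.5, -2.5]
grip_width: 0.0356
gripper_force: 30.0
```

Emit:
step_arm(
  motion=[
    {"rx": 0, "ry": 0, "rz": 0, "x": 0.8, "y": 0, "z": 0, "jaw": 1},
    {"rx": 0, "ry": 0, "rz": 0, "x": 0.8, "y": 0, "z": 0, "jaw": 1},
    {"rx": 0, "ry": 0, "rz": 0, "x": 0, "y": 0, "z": 0, "jaw": 1},
  ],
)

```text
clock: 20.38
position: [0.5495, 0.0031, 0.0251]
ee_rot: [3.139, 0.001, 1.347]
force: [4.9, -1.5, -2.9]
grip_width: 0.0358
gripper_force: 30.0
```

Emit:
step_arm(
  motion=[
    {"rx": 0, "ry": 0, "rz": 0, "x": 0.8, "y": 0, "z": 0, "jaw": 1},
    {"rx": 0, "ry": 0, "rz": 0, "x": 0.8, "y": 0, "z": 0, "jaw": 1},
    {"rx": 0, "ry": 0, "rz": 0, "x": 0, "y": 0, "z": 0, "jaw": 1},
  ],
)

```text
clock: 20.75
position: [0.5497, 0.0044, 0.0251]
ee_rot: [3.139, 0.002, 1.347]
force: [5.8, -3.7, -2.4]
grip_width: 0.0362
gripper_force: 30.0
```

Emit:
step_arm(
  motion=[
    {"rx": 0, "ry": 0, "rz": 0, "x": 0.8, "y": 0, "z": 0, "jaw": 1},
    {"rx": 0, "ry": 0, "rz": 0, "x": 0.8, "y": 0, "z": 0, "jaw": 1},
    {"rx": 0, "ry": 0, "rz": 0, "x": 0, "y": 0, "z": 0, "jaw": 1},
  ],
)

```text
clock: 21.12
position: [0.5497, 0.0045, 0.0251]
ee_rot: [3.14, 0.004, 1.347]
force: [3.2, -7.0, -1.8]
grip_width: 0.0356
gripper_force: 30.0
```

Stopped dead at 35.5 mm, which matches the measured pitch. Releasing and lifting clear.

Emit:
step_arm(
  motion=[
    {"rx": 0, "ry": 0, "rz": 0, "x": -3, "y": 0, "z": 0, "jaw": 1},
    {"rx": 0, "ry": 0, "rz": 0, "x": 0, "y": 0, "z": 0, "jaw": -0.5},
    {"rx": 0, "ry": 0, "rz": 0, "x": 0, "y": 0, "z": 0, "jaw": -0.5},
    {"rx": 0, "ry": 0, "rz": 0, "x": 0, "y": 0, "z": 0, "jaw": -0.5},
    {"rx": 0, "ry": 0, "rz": 0, "x": 0, "y": 0, "z": 0, "jaw": -0.5},
    {"rx": 0, "ry": 0, "rz": 0, "x": 0, "y": 0, "z": 0, "jaw": -0.5},
  ],
)

```text
clock: 21.88
position: [0.5483, 0.0043, 0.0249]
ee_rot: [-3.141, -0.0, 1.347]
force: [0.5, 0.3, -0.5]
grip_width: 0.07
gripper_force: 0.0
```

Emit:
step_arm(
  motion=[
    {"rx": 0, "ry": 0, "rz": 0, "x": 0, "y": 0, "z": -20, "jaw": -0.5},
    {"rx": 0, "ry": 0, "rz": 0, "x": 0, "y": 0, "z": -40, "jaw": -0.5},
    {"rx": 0, "ry": 0, "rz": 0, "x": 0, "y": 0, "z": -50, "jaw": -0.5},
    {"rx": 0, "ry": 0, "rz": 0, "x": 0, "y": 0, "z": -50, "jaw": -0.5},
    {"rx": 0, "ry": 0, "rz": 0, "x": 0, "y": 0, "z": -40, "jaw": -0.5},
    {"rx": 0, "ry": 0, "rz": 0, "x": 0, "y": 0, "z": 0, "jaw": -0.5},
  ],
)

```text
clock: 22.62
position: [0.5513, 0.0039, 0.2294]
ee_rot: [3.133, -0.001, 1.347]
force: [0.9, -0.1, 0.2]
grip_width: 0.0706
gripper_force: 0.0
```

```bash
python3 - <<'E'
from h import *
import cv2
a=np.mean([imaging.camera("scene").astype(float) for _ in range(3)],0)[150:250,230:410,::-1]
a=np.clip((a-30)*1.6,0,255).astype(np.uint8)
cv2.imwrite("pics/end.png",cv2.resize(a,None,fx=4,fy=4,interpolation=cv2.INTER_CUBIC))
E
```

```text
(no output)
```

View pics/end.png

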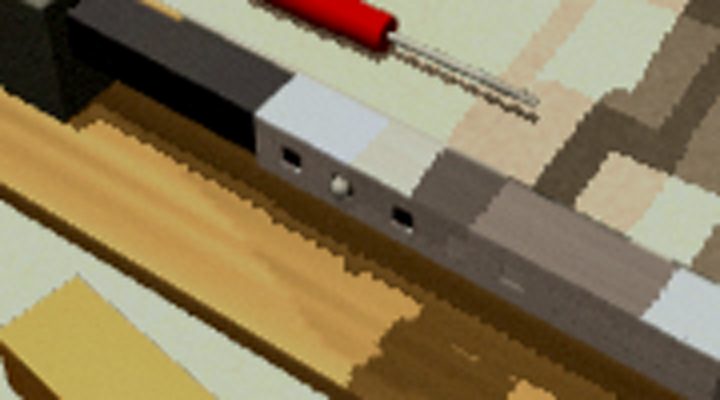

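The button stands out at (340,186) in the second hole out. One hole is left inward, at (291,157), and the screwdriver and blank look unmoved.

```bash
python3 -c "
from bench import robot
print(robot.close_job())"
```

```text
the job is handed in; nothing more can be done
None
```

The stop is locked two holes further out, released and handed in at about 23 s, though my first grip was too high to press the button and pushed the locked sleeve with up to about 18 N, under the 20 N strain limit, before I regripped lower.

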